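# Sweep the loose spares off the repair board into the blue tray

### The job

Clear the radio repair board: with the fingertips, sweep the four loose spares (two grey ferrite rings, the black control knob and the brass nut) sideways off the board's edge so that all of them drop into the blue tray, not the orange one. Only push them, never lift them, and leave the coax adapter and the red relay standing where they are on the board; do not disturb the mug, the screwdriver or the mouse on the desk.

Things in the scene. Friction and masses are not known exactly. Their poses are not given: they have to be found in the camera images.
- board: beech repair board, a fixed block 310 mm along its x, 260 mm along its y, 50 mm high: its flat top lies 50 mm above the desk. Origin: centre of its underside, z up. Along its two ends at x = +-149 mm runs a lip 12 mm wide and 12 mm high above the top; the two sides at y = +-130 mm are open, with a tray against each
- tray_blue: the blue open tray, fixed, 300 mm along x, 115 mm along y, 45 mm high (its rim is 5 mm below the board's top), walls and floor 4 mm. Origin: centre of its underside, z up. It stands along one open side of the board, parallel to it, its near wall 2.5 mm from the board; which side varies
- tray_orange: the orange open tray, the same size, along the board's other open side; nothing belongs in it
- ferrite_a: dark grey ferrite ring, lying flat, 32 mm outside, 16 mm hole, 13 mm high, about 30 g; slides freely. Origin: centre of its underside, z up
- ferrite_b: a second identical dark grey ferrite ring, lying flat, 32 mm outside, 16 mm hole, 13 mm high, about 30 g; slides freely. Origin: centre of its underside, z up
- knob: black control knob with an aluminium cap, standing flat on the board, 30 mm diameter, 16 mm high, about 25 g; slides freely. Origin: centre of its underside, z up
- nut: brass hexagon nut lying flat, 30 mm across flats, 35 mm across corners, 14 mm high, about 40 g; slides freely. Origin: centre of its underside, z up
- adapter: coax adapter, steel and brass, standing upright in the middle of the board, 26 mm diameter, 42 mm high, loose, 90 g; to be left alone. The spares start at least 60 mm from it along the board's x (centre to centre), some on each side. Origin: centre of its underside, z up
- relay: red relay, a block 28 x 36 x 35 mm high, standing in the middle of the board beside the adapter, loose, 110 g; to be left alone. The spares start at least 60 mm from it along the board's x (centre to centre). Origin: centre of its underside, z up
- mug: white mug, 80 mm diameter, 90 mm high, on the desk to the left, loose; leave alone. Origin: centre of its underside
- screwdriver: screwdriver lying on the desk to the right, loose; leave alone. Its length runs along its x
- mouse: blue computer mouse, 100 x 58 x 32 mm high, on the desk to the right, loose; leave alone. Origin: centre of its underside

How it is judged (in metres and radians):
At the end, for the whole second after the job is handed in: All four spares (two ferrite rings, knob, nut) are inside the blue tray: each origin within the tray's outline (150 mm along its x and 57.5 mm along its y of its centre) and less than 40 mm above the tray's underside, below its rim. They may still rock a little there (x of ferrite_a in the frame of tray_blue between -0.15 and 0.15 m and y of ferrite_a in the frame of tray_blue between -0.0575 and 0.0575 m and z of each of ferrite_a, ferrite_b, knob, nut in the frame of tray_blue below 0.04 m and x of ferrite_b in the frame of tray_blue between -0.15 and 0.15 m and y of ferrite_b in the frame of tray_blue between -0.0575 and 0.0575 m and x of knob in the frame of tray_blue between -0.15 and 0.15 m and y of knob in the frame of tray_blue between -0.0575 and 0.0575 m and x of nut in the frame of tray_blue between -0.15 and 0.15 m and y of nut in the frame of tray_blue between -0.0575 and 0.0575 m); the robot touches nothing.
It fails at once if a spare is lifted: its origin rises more than 35 mm above the board's top (height (world z) of any of ferrite_a, ferrite_b, knob, nut above 0.085 m).
It fails at once if the coax adapter or the red relay is displaced by more than 20 mm or tipped over (distance of any of adapter, relay from where it was at the start of the episode above 0.02 m or angle between any of adapter, relay's own z axis and vertical above 0.5 rad).
It fails at once if the mug, screwdriver or mouse is displaced by more than 20 mm, or the mug tipped over (distance of any of mug, screwdriver, mouse from where it was at the start of the episode above 0.02 m or angle between mug's own z axis and vertical above 0.5 rad).
It also fails if it takes over 61 s, if anything falls off the work surface, if the arm or the gripper's body presses on something with over 40 N, if the wrist force passes 120 N, or if a joint passes its speed limit or range.

### The arm

A 7-joint arm with a two-finger parallel gripper is mounted at the origin on the work surface. World frame = base frame: x ahead of the robot, y to its left, z up, the work surface at z = 0. Lengths are in mm, angles in rad, forces in N, time in s.
With the tool pointing down it reaches from about 400 to 925 mm from the base axis. Payload 5.6 kg.
Tool frame: the origin (TCP) lies midway between the tips of the shut fingers; the grasp point (between the pads) lies 19 mm behind it; z points along the fingers, y is the line along which they close (so a half turn about z gives the same grasp; the last joint's range is limited). The gripper opens to 85 mm and grips with 20 to 120 N. Pads are 22 mm wide; open, the fingers measure 114 mm over their backs; the gripper's body (76 mm by 85 mm) begins 54 mm behind the grasp point. The pads swing forward as they close: fully open they stand 13 mm farther back than shut.
Start: joints at [-1.158, 0.468, -0.012, 1.603, 0.006, 1.071, -0.056], TCP at [286.157, 583.629, 231.29] pointing down, gripper open.
Joint ranges: [-2.53, 2.53], [-0.31, 2.02], [-1.57, 1.55], [0.28, 2.44], [-1.29, 4.43], [0.15, 1.84], [-2.92, 2.92]. Speed limits (rad/s): [2.57, 2.57, 3.14, 3.14, 3.14, 3.14, 3.14].

### API

Orientations are given as a 3x3 rotation matrix whose columns are the frame's x, y, z axes.
In Python, from station import readout, imaging, order gives the robot as it stands.
- The arm moves only by the tool servo_tool, never from a script. Its argument "commands" is a list that holds one entry, the list of rows, each a list of 7 numbers: the shift along the tool's x, y, z in mm, then the turn, a rotation vector about the tool's x, y, z in degrees, then the closure, from 0 (fully open) to 1 (shut). In form: [[[tx, ty, tz, ax, ay, az, hand], ...]]. A call has 1 to 10 rows; each row is the pose to reach, as a shift and turn from the pose commanded when the call began, along the tool's axes at that moment; what a row does not reach only later rows make up. A row lasts 1/8 s, in which the tool goes at most 62.5 mm and 10.7 degrees, less where a joint would pass 70% of its speed; a pose out of reach is approached as far as the arm can. A call with a gripper value outside its range is refused whole. The fingers move at their own pace and stop on an object; "squeeze" is the grip in N (left out, the last holds). Time passes only in rows, so rows that repeat a pose let the fingers close. It gives the time, the measured TCP pose, the force, the opening and the grip force at its end, in the units of the state.
- readout.read_state(): the state, without advancing time (a new reading comes with each control period).
- imaging.capture(name): name is "scene" or "top"; returns a dict with "pixels" (400x640x3 uint8, blue, green, red), "K" (3x3 intrinsics, pixels), "R" (3x3) and "t" (3): a world point X has camera coordinates R X + t. Camera axes: x right, y down, z forward; pixel columns grow to the right and rows downward; lengths in mm; the calibration is good to about 2 mm. A picture is of the moment at which its call begins. There is no depth.
- order.hand_in(): hands the job in; it is judged then, once.
The state is a dict: "t": time; "qpos": joint angles; "qvel": joint speeds; "effort": joint torques, N m; "tool_pos": TCP position; "orientation": TCP orientation; "contact_force": force on the tool from outside, world axes, zero at the start; "torque": the same for the moment, N m; "finger_gap": finger opening in mm; "grip_force": force on a finger pad.
Only numpy, scipy, OpenCV 4.12 (cv2) and the standard library are available. Lean on these libraries where they do the work, as an engineer would, in place of code of your own. Each camera call takes 0.05 s, during which the arm holds its last target. There are 200 camera calls.

## Working session

There is one attempt and no reset: what is moved stays moved. The work goes in short steps, Python scripts to look and compute and a tool call to move; the robot and the scene stay as the last step left them, time stands still between calls to the robot, and variables do not carry over. Pictures are saved under pics/ and viewed, at most 10 in all, crops included, and the job is handed in when it is done.

Besides the shell and the picture viewer there is one more tool, called after "Emit:" as name([rows], argument=value, ...), one row to a line, values as JSON. servo_tool: Moves the arm, as the interface text tells. Its arguments: {"type":"object","properties":{"commands":{"type":"array","items":{"type":"array","items":{"type":"array","items":{"type":"number"}}}},"squeeze":{"type":"number"}},"required":["commands"]}

```bash
mkdir -p pics; python3 - <<'E'
from station import readout, imaging
import cv2, numpy as np
for n in ("top","scene"):
    c=imaging.capture(n); cv2.imwrite(f"pics/{n}0.png",c["pixels"]); np.savez(f"{n}0.npz",**c)
    print(n,c["K"].round(1).tolist(),c["R"].round(3).tolist(),c["t"].round(1).tolist())
s=readout.read_state(); print(s["t"],s["tool_pos"],np.round(s["orientation"],3).tolist(),s["finger_gap"])
E
```

```text
top [[457.6, 0.0, 321.5], [0.0, 457.6, 203.1], [0.0, 0.0, 1.0]] [[0.013, -1.0, -0.017], [-0.988, -0.01, -0.156], [0.155, 0.019, -0.988]] [7.0, 582.3, 1421.9]
scene [[377.7, 0.0, 316.4], [0.0, 377.7, 203.2], [0.0, 0.0, 1.0]] [[0.124, 0.992, -0.015], [0.68, -0.096, -0.727], [-0.722, 0.08, -0.687]] [-57.4, -336.3, 1438.7]
0.1 [285.94671121 583.16221182 230.43529765] [[-0.898, 0.44, -0.001], [0.44, 0.898, -0.002], [-0.0, -0.002, -1.0]] 85.63770210534551
```

View pics/top0.png

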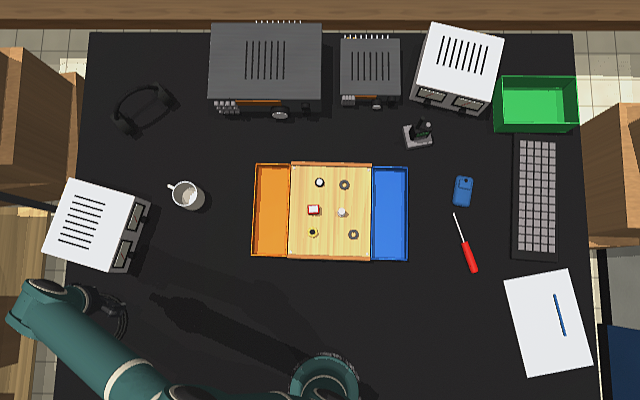

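View pics/scene0.png

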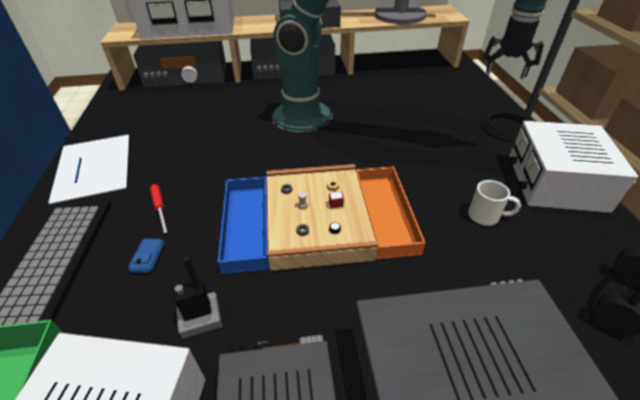

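The blue tray is on the right in the top view (world −y) and the orange one on the left. In the top view the knob is at (319,182), ferrites at (344,185) and (353,234), nut at (313,233), adapter at (341,211) and relay at (313,210).

```bash
cat > h.py <<'E'
import numpy as np, cv2
def ray(c,uv,z):
    d=c["R"].T@np.linalg.inv(c["K"])@np.array([uv[0],uv[1],1.]); o=-c["R"].T@c["t"]
    return o+d*(z-o[2])/d[2]
def trayrect(c,lo,hi,z):
    m=cv2.inRange(cv2.cvtColor(c["pixels"],cv2.COLOR_BGR2HSV),lo,hi)
    n,l,s,ce=cv2.connectedComponentsWithStats(m); 
    return m,l,s,ce
E
python3 - <<'E'
from h import *
c=dict(np.load("top0.npz")); p=c["pixels"]
# board wood mask, tray corners
for n,b in (("blue",(374,168,406,260)),("knob",(319,182)),("fA",(344,185)),("nut",(313,233)),("fB",(353,234)),("adapter",(341,212)),("relay",(313,210))):
    if n=="blue":
        m=cv2.inRange(cv2.cvtColor(p,cv2.COLOR_BGR2HSV),(100,120,60),(125,255,255)); m[:,:360]=0;m[:,420:]=0;m[:150]=0;m[280:]=0
        r=cv2.boxPoints(cv2.minAreaRect(cv2.findNonZero(m))); print(n,[ray(c,q,45)[:2].round().tolist() for q in r])
    else:
        print(n,ray(c,b,58)[:2].round().tolist())
for n,q in (("TL",(291,163)),("TR",(371,164)),("BL",(289,258)),("BR",(371,260))): print(n,ray(c,q,62)[:2].round())
cv2.imwrite("pics/crop.png",cv2.resize(p[150:270,240:420],None,fx=4.4,fy=4.4,interpolation=cv2.INTER_CUBIC))
E
```

```text
blue [[706.0, -145.0], [707.0, -262.0], [404.0, -257.0], [403.0, -144.0]]
knob [648.0, 22.0]
fA [639.0, -58.0]
nut [485.0, 39.0]
fB [483.0, -87.0]
adapter [552.0, -49.0]
relay [558.0, 40.0]
TL [709. 113.]
TR [ 708. -144.]
BL [405. 112.]
BR [ 402. -142.]
```

View pics/crop.png

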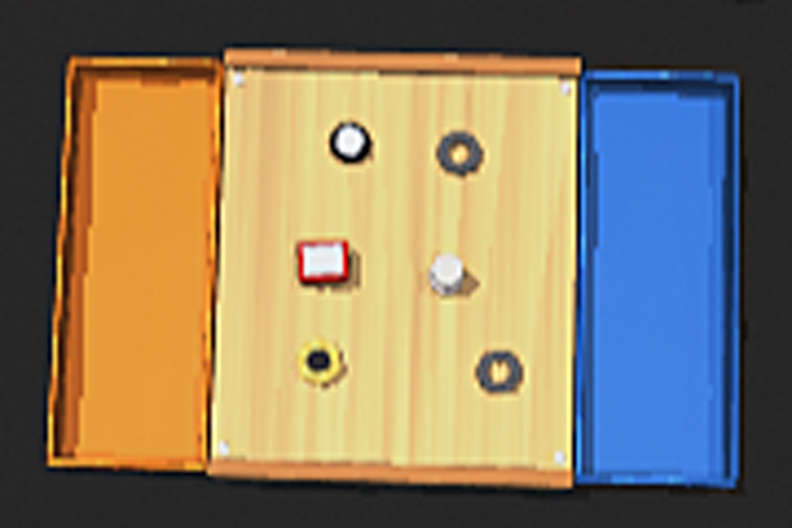

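Emit:
servo_tool([
  [[-45,-30,0,0,0,6.4,0.8],[-90,-60,0,0,0,12.8,0.8],[-135,-90,0,0,0,19.2,0.8],[-180,-120,0,0,0,25.6,0.8],[-225,-150,0,0,0,32,0.8],[-270,-180,0,0,0,38.4,0.8],[-315,-210,0,0,0,44.8,0.8],[-360,-240,0,0,0,51.2,0.8],[-405,-270,0,0,0,57.6,0.8],[-450,-300,0,0,0,64,0.8]],
])

```text
t: 1.35
tool_pos: [558.6, 114.6, 231.1]
orientation: [[0.005, 1.0, -0.0], [1.0, -0.005, 0.0], [0.0, -0.0, -1.0]]
contact_force: [-0.5, 0.7, 0.3]
finger_gap: 17.2
grip_force: 0.0
```

Emit:
servo_tool([
  [[0,0,0,0,0,0,0.8],[0,0,0,0,0,0,0.8]],
])

```text
t: 1.6
tool_pos: [557.6, 116.6, 230.8]
orientation: [[0.002, 1.0, -0.001], [1.0, -0.002, 0.0], [0.0, -0.001, -1.0]]
contact_force: [-0.8, 0.2, 0.3]
finger_gap: 17.2
grip_force: 0.0
```

Emit:
servo_tool([
  [[-45,27,0,0,0,0,0.8],[-90,54,0,0,0,0,0.8],[-137,81,20,0,0,0,0.8],[-137,81,60,0,0,0,0.8],[-137,81,100,0,0,0,0.8],[-137,81,130,0,0,0,0.8],[-137,81,150,0,0,0,0.8],[-137,81,165,0,0,0,0.8],[-137,81,174,0,0,0,0.8],[-137,81,174,0,0,0,0.8]],
])

```text
t: 2.85
tool_pos: [638.9, -20.9, 57.2]
orientation: [[0.002, 1.0, -0.0], [1.0, -0.002, 0.0], [0.0, -0.0, -1.0]]
contact_force: [-0.2, 0.1, 0.2]
finger_gap: 16.7
grip_force: 0.0
```

```bash
python3 - <<'E'
from station import imaging
import cv2, numpy as np
a=imaging.capture("top")["pixels"][150:270,240:420]; b=imaging.capture("scene")["pixels"][140:280,200:440]
a=cv2.resize(a,(675,300)[::1] if 0 else (450,300),interpolation=cv2.INTER_CUBIC); b=cv2.resize(b,(480,280),interpolation=cv2.INTER_CUBIC)
o=np.zeros((580,480,3),np.uint8); o[:300,:450]=a;o[300:]=b; cv2.imwrite("pics/c1.png",o)
E
```

```text
(no output)
```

View pics/c1.png

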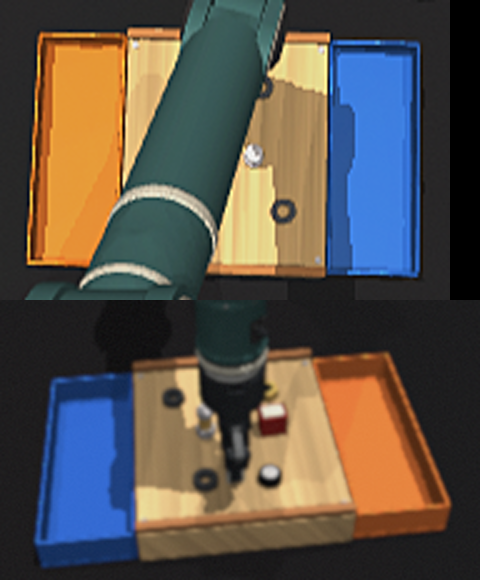

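The fingers (scene panel about (235,470)) stand between the ferrite (205,480) and the knob (270,475), with nothing disturbed. I'll sweep toward blue.

Emit:
servo_tool([
  [[-13,0,0,0,0,0,0.8],[-26,0,0,0,0,0,0.8],[-39,0,0,0,0,0,0.8],[-52,0,0,0,0,0,0.8],[-65,0,0,0,0,0,0.8],[-78,0,0,0,0,0,0.8],[-91,0,0,0,0,0,0.8],[-104,0,0,0,0,0,0.8],[-117,0,0,0,0,0,0.8],[-130,0,0,0,0,0,0.8]],
])

```text
t: 4.2
tool_pos: [638.5, -152.0, 57.2]
orientation: [[0.002, 1.0, -0.0], [1.0, -0.002, -0.0], [-0.0, -0.0, -1.0]]
contact_force: [-0.3, -0.4, -0.1]
finger_gap: 17.2
grip_force: 0.0
```

```bash
python3 - <<'E'
from station import imaging
import cv2, numpy as np
a=imaging.capture("top")["pixels"][150:270,240:420]; b=imaging.capture("scene")["pixels"][140:280,200:440]
a=cv2.resize(a,(450,300),interpolation=cv2.INTER_CUBIC); b=cv2.resize(b,(480,280),interpolation=cv2.INTER_CUBIC)
o=np.zeros((580,480,3),np.uint8); o[:300,:450]=a;o[300:]=b; cv2.imwrite("pics/c2.png",o)
E
```

```text
(no output)
```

View pics/c2.png

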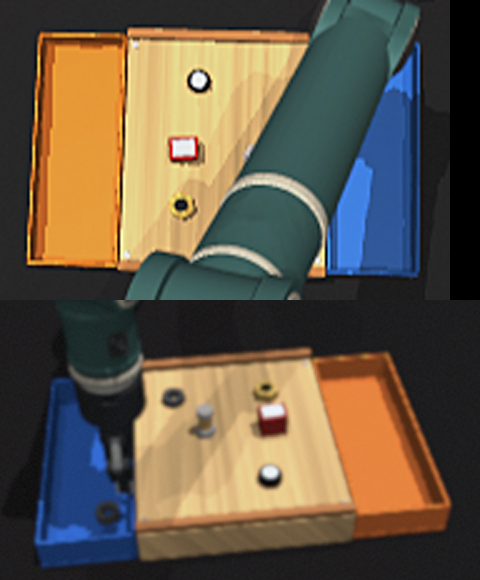

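Ferrite_a now lies in the blue tray (scene panel (108,513)); everything else is unmoved. Next is the knob.

Emit:
servo_tool([
  [[0,0,-30,0,0,0,0.8],[20,3,-60,0,0,0,0.8],[65,6,-60,0,0,0,0.8],[110,9,-60,0,0,0,0.8],[155,9,-60,0,0,0,0.8],[190,9,-60,0,0,0,0.8],[211,9,-60,0,0,0,0.8],[211,9,-35,0,0,0,0.8],[211,9,-10,0,0,0,0.8],[211,9,0,0,0,0,0.8]],
])

```text
t: 5.55
tool_pos: [647.1, 59.2, 55.9]
orientation: [[0.003, 1.0, -0.002], [1.0, -0.003, -0.001], [-0.001, -0.002, -1.0]]
contact_force: [-0.9, -0.6, 0.1]
finger_gap: 17.3
grip_force: 0.0
```

Emit:
servo_tool([
  [[-15,0,0,0,0,0,0.8],[-30,0,0,0,0,0,0.8],[-45,0,0,0,0,0,0.8],[-60,0,0,0,0,0,0.8],[-75,0,0,0,0,0,0.8],[-90,0,0,0,0,0,0.8],[-105,0,0,0,0,0,0.8],[-120,0,0,0,0,0,0.8],[-135,0,0,0,0,0,0.8],[-150,0,0,0,0,0,0.8]],
])

```text
t: 6.8
tool_pos: [647.7, -91.0, 57.2]
orientation: [[0.002, 1.0, -0.0], [1.0, -0.002, -0.0], [-0.0, -0.0, -1.0]]
contact_force: [0.0, -0.2, 0.4]
finger_gap: 17.3
grip_force: 0.2
```

Emit:
servo_tool([
  [[-12,0,0,0,0,0,0.8],[-24,0,0,0,0,0,0.8],[-36,0,0,0,0,0,0.8],[-48,0,0,0,0,0,0.8],[-60,0,0,0,0,0,0.8],[-60,0,0,0,0,0,0.8]],
])

```text
t: 7.55
tool_pos: [647.4, -151.8, 57.4]
orientation: [[0.004, 1.0, 0.0], [1.0, -0.004, -0.001], [-0.001, 0.0, -1.0]]
contact_force: [0.5, 0.4, -0.2]
finger_gap: 17.3
grip_force: 0.0
```

```bash
python3 - <<'E'
from station import imaging
import cv2, numpy as np
a=imaging.capture("top")["pixels"][150:270,240:420]; b=imaging.capture("scene")["pixels"][140:280,200:440]
a=cv2.resize(a,(450,300),interpolation=cv2.INTER_CUBIC); b=cv2.resize(b,(480,280),interpolation=cv2.INTER_CUBIC)
o=np.zeros((580,480,3),np.uint8); o[:300,:450]=a;o[300:]=b; cv2.imwrite("pics/c3.png",o)
E
```

```text
(no output)
```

View pics/c3.png

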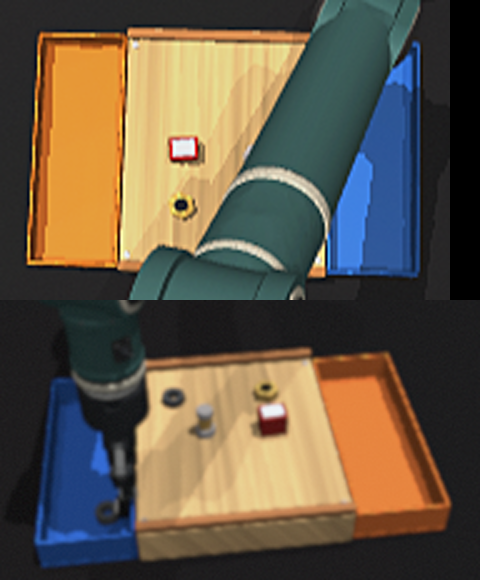

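The board's upper half is clear; the knob appears to be in the tray beside the ring (scene panel about (125,505)), to be checked later. Next is ferrite_b.

Emit:
servo_tool([
  [[0,0,-40,0,0,0,0.8],[0,-20,-70,0,0,0,0.8],[0,-65,-70,0,0,0,0.8],[0,-110,-70,0,0,0,0.8],[15,-150,-70,0,0,0,0.8],[55,-164,-70,0,0,0,0.8],[90,-164,-70,0,0,0,0.8],[103,-164,-60,0,0,0,0.8],[103,-164,-25,0,0,0,0.8],[103,-164,0,0,0,0,0.8]],
])

```text
t: 8.9
tool_pos: [483.6, -46.7, 55.8]
orientation: [[0.001, 1.0, -0.001], [1.0, -0.001, -0.0], [-0.0, -0.001, -1.0]]
contact_force: [-0.8, -0.0, -0.1]
finger_gap: 17.1
grip_force: 0.0
```

```bash
python3 - <<'E'
from station import imaging
import cv2, numpy as np
a=imaging.capture("top")["pixels"][150:270,240:420]; b=imaging.capture("scene")["pixels"][140:280,200:440]
a=cv2.resize(a,(450,300),interpolation=cv2.INTER_CUBIC); b=cv2.resize(b,(480,280),interpolation=cv2.INTER_CUBIC)
o=np.zeros((580,480,3),np.uint8); o[:300,:450]=a;o[300:]=b; cv2.imwrite("pics/c4.png",o)
E
```

```text
(no output)
```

View pics/c4.png

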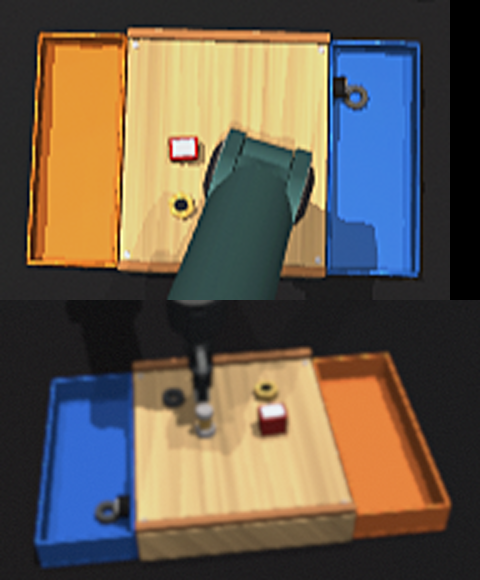

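The knob sits on its side in the blue tray against the ring (top panel (340,88), ring (355,97)), low enough. Fingers are behind ferrite_b; sweep it, then go for the nut.

Emit:
servo_tool([
  [[-11,0,0,0,0,0,0.8],[-22,0,0,0,0,0,0.8],[-33,0,0,0,0,0,0.8],[-44,0,0,0,0,0,0.8],[-55,0,0,0,0,0,0.8],[-66,0,0,0,0,0,0.8],[-77,0,0,0,0,0,0.8],[-88,0,0,0,0,0,0.8],[-98,0,0,0,0,0,0.8],[-107,0,0,0,0,0,0.8]],
])

```text
t: 10.25
tool_pos: [483.5, -154.4, 57.2]
orientation: [[0.002, 1.0, -0.0], [1.0, -0.002, -0.0], [-0.0, -0.0, -1.0]]
contact_force: [-0.6, -0.9, 0.7]
finger_gap: 17.2
grip_force: 0.0
```

Emit:
servo_tool([
  [[0,0,-35,0,0,0,0.8],[20,1,-60,0,0,0,0.8],[65,2,-60,0,0,0,0.8],[110,3,-60,0,0,0,0.8],[155,3,-60,0,0,0,0.8],[200,3,-60,0,0,0,0.8],[230,3,-60,0,0,0,0.8],[230,3,-35,0,0,0,0.8],[230,3,-10,0,0,0,0.8],[230,3,0,0,0,0,0.8]],
])

```text
t: 11.5
tool_pos: [486.3, 76.0, 56.2]
orientation: [[0.002, 1.0, -0.002], [1.0, -0.002, -0.001], [-0.001, -0.002, -1.0]]
contact_force: [-0.2, -0.1, 0.4]
finger_gap: 17.0
grip_force: 0.0
```

```bash
python3 - <<'E'
from station import imaging
import cv2, numpy as np
a=imaging.capture("top")["pixels"][150:270,240:420]; b=imaging.capture("scene")["pixels"][140:280,200:440]
a=cv2.resize(a,(450,300),interpolation=cv2.INTER_CUBIC); b=cv2.resize(b,(480,280),interpolation=cv2.INTER_CUBIC)
o=np.zeros((580,480,3),np.uint8); o[:300,:450]=a;o[300:]=b; cv2.imwrite("pics/c5.png",o)
E
```

```text
(no output)
```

View pics/c5.png

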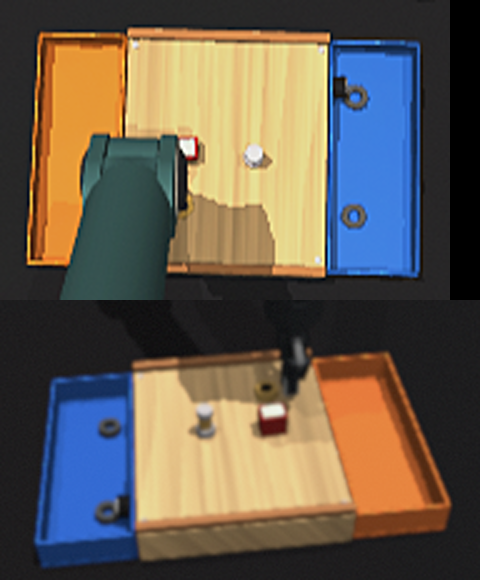

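Ferrite_b is in the blue tray (top panel (354,216)), and the fingers are on the far side of the nut. I'll sweep the nut, then lift.

Emit:
servo_tool([
  [[-12,0,0,0,0,0,0.8],[-24,0,0,0,0,0,0.8],[-36,0,0,0,0,0,0.8],[-48,0,0,0,0,0,0.8],[-60,0,0,0,0,0,0.8],[-72,0,0,0,0,0,0.8],[-84,0,0,0,0,0,0.8],[-96,0,0,0,0,0,0.8],[-108,0,0,0,0,0,0.8],[-120,0,0,0,0,0,0.8]],
])

```text
t: 12.85
tool_pos: [486.8, -44.5, 57.3]
orientation: [[0.002, 1.0, 0.0], [1.0, -0.002, 0.0], [0.0, 0.0, -1.0]]
contact_force: [-0.0, 1.1, 0.4]
finger_gap: 16.8
grip_force: 0.2
```

Emit:
servo_tool([
  [[-12,0,0,0,0,0,0.8],[-24,0,0,0,0,0,0.8],[-36,0,0,0,0,0,0.8],[-48,0,0,0,0,0,0.8],[-60,0,0,0,0,0,0.8],[-72,0,0,0,0,0,0.8],[-84,0,0,0,0,0,0.8],[-96,0,0,0,0,0,0.8],[-107,0,0,0,0,0,0.8],[-107,0,0,0,0,0,0.8]],
])

```text
t: 14.1
tool_pos: [486.5, -151.9, 57.3]
orientation: [[0.004, 1.0, 0.0], [1.0, -0.004, -0.0], [-0.0, 0.0, -1.0]]
contact_force: [-0.7, 0.2, 0.1]
finger_gap: 17.3
grip_force: 0.0
```

Emit:
servo_tool([
  [[0,0,-40,0,0,0,0.8],[20,0,-80,0,0,0,0.8],[60,0,-120,0,0,0,0.8],[100,0,-150,0,0,0,0.8],[140,0,-170,0,0,0,0.8],[180,0,-170,0,0,0,0.8],[220,0,-170,0,0,0,0.8],[260,0,-170,0,0,0,0.8],[260,0,-170,0,0,0,0.8]],
])

```text
t: 15.22
tool_pos: [486.4, 113.2, 227.1]
orientation: [[-0.005, 1.0, -0.0], [1.0, 0.005, 0.001], [0.001, -0.0, -1.0]]
contact_force: [1.3, -0.7, 0.3]
finger_gap: 17.1
grip_force: 0.0
```

```bash
python3 - <<'E'
from station import imaging
import cv2, numpy as np
a=imaging.capture("top")["pixels"][150:270,240:420]; b=imaging.capture("scene")["pixels"][140:280,200:440]
a=cv2.resize(a,(450,300),interpolation=cv2.INTER_CUBIC); b=cv2.resize(b,(480,280),interpolation=cv2.INTER_CUBIC)
o=np.zeros((580,480,3),np.uint8); o[:300,:450]=a;o[300:]=b; cv2.imwrite("pics/c6.png",o)
E
```

```text
(no output)
```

View pics/c6.png

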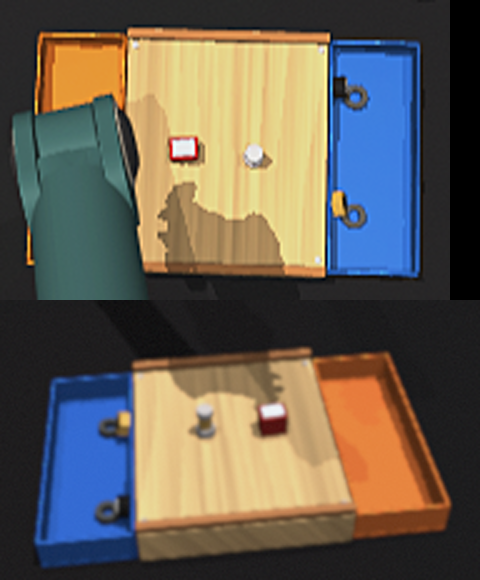

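All four spares are in the blue tray: knob (340,88) and nut (339,205) stand on edge against the near wall, with the rings at (355,97) and (354,216). The adapter and relay haven't moved, and the arm is clear.

```bash
python3 -c "
from station import order; print(order.hand_in())"
```

```text
the job is handed in; nothing more can be done
None
```

I swept both ferrite rings, the knob and the nut into the blue tray and handed the job in at about 15 s; in the last pictures the adapter and relay hadn't moved, but I didn't re-check the mug, screwdriver or mouse, and the hand-in gave no verdict.

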